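Hold the mould square against the rail of the vibrating table for clamping

TASK

The bench vibrating table is still turned up from the last batch and its empty chocolate mould has walked away from the back rail: first turn the intensity knob anticlockwise all the way to its off stop, and only then slide the mould over the deck until its long back edge lies flush along the rail with the mould under both clamp claws. Press it against the rail with a steady push of about 10 N, without ramming it, so that a colleague can tighten the clamps, and finish while still holding it pressed like that; leave the paper cup, the praline box and the utensil tub where they are.

Things in the scene. Friction and masses are not known exactly. Their poses are not given: they have to be found in the camera images.
- machine: Bench vibrating table, fixed, in a different place and yaw each time. Origin: centre of its housing's underside, on the bench; x points to its back (away from the robot at yaw 0), y to its left, z up. Brushed housing 260 (x) by 360 (y) mm with the deck on top; at its right end (y -205 to -350 mm, x -130 to +70 mm) the dark control box, its flat top 100 mm above the bench.
- deck_middle (a point): Middle of the upper face of the machine's flat steel deck, 120 mm above the bench over the machine's origin. Deck 300 (x) by 400 (y) mm; lips 10 mm high on its left and right edges, front edge open. It stands on rubber mounts: it gives along x by about 1 mm for 4 N of push (stops at 8 mm) and springs back, rail and all.
- rail: Straight aluminium rail along the back of the deck, 360 mm long (y), 22 mm high, 16 mm thick; it moves with the deck. Origin: middle of the lower edge of its front face, level with the deck's upper face, at machine x = +130 mm, y = 0; axes as the machine's, so the face looks to -x.
- claw_left (a point): Front lower edge of the left hold-down claw on the rail (steel, 30 mm wide, a black star knob over the rail, its top 62 mm above the deck). The point is 85 mm left of the rail's middle, 22 mm in front of its face, 32 mm above the deck (6 mm over the mould's top). The clamps are open and are not for the robot to operate.
- claw_right (a point): The same point of the right claw, 85 mm right of the rail's middle
- mould: Empty frosted polycarbonate mould, 135 (x) by 275 (y) by 26 mm high, 21 cavities on top, 0.3 to 0.5 kg, loose on the deck. Origin: centre of its underside; x points to its back long side, y along it. Starts 35 to 75 mm short of the rail (at its middle), up to 0.2 rad askew, up to 25 mm off the rail's middle. Smooth: slides at 0.6 to 1.5 N. Home, its origin is 67.5 mm in front of the rail's face.
- mould_back_left (a point): Left end (mould y = +137.5 mm) of the mould's back long side, at half its height
- mould_back_right (a point): Right end (mould y = -137.5 mm) of the mould's back long side, at half its height
- mould_front (a point): Middle of the mould's front long side (the one facing the robot), at half its height, 13 mm above the deck: where to push
- knob (a joint): Angle of the intensity knob in rad: 0 is off, the hard end stop fully anticlockwise seen from above; it grows clockwise to 4.71 at the other stop. Starts between 1.0 and 2.4. Turns with light friction (0.03 N m) and stays where it is left; the axis is vertical.
- knob_grip (a point): Point on the knob's axis to grip, 132 mm above the bench, at machine (-80, -285) mm on the control box. The black knob: round skirt 44 mm across, 8 mm high, and on it an upright bar 42 mm long, 14 mm wide. The bar's top is 7 mm above this point, the skirt's top 23 mm below it. The x axis points along the bar to its pointer end. The deck's edge is 85 mm away.
- knob_pointer (a point): Pointer end of the bar (white line on it), 21 mm from the knob's axis at the same height. At off it points to the machine's front left, 135 degrees anticlockwise from the machine's x axis seen from above; at joint value j it points 135 degrees minus j.
- cup: White paper cup 72 mm across and 75 mm high, loose on the bench beside the machine, origin at the centre of its underside. Not to be disturbed.
- gift_box: Open cardboard praline box 85 by 125 by 28 mm with six pralines, loose on the bench beside the machine, origin at the centre of its underside. Not to be disturbed.
- utensil_tub: Steel tub 110 by 160 by 100 mm with spatulas standing in it up to 230 mm high, loose on the bench to the left of the machine, origin at the centre of its underside. Not to be disturbed.

How it is judged:
By the outcome, as a careful person would: the job done as asked, in the order asked, and still so for the second after the job is handed in, while the arm keeps its last pose, push and grip.
It also fails if it takes over 72 s, if anything falls off the work surface, if the arm or the gripper's body presses on something with over 40 N, if the wrist force passes 120 N, or if a joint passes its speed limit or range.

ROBOT

A 7-joint arm with a two-finger parallel gripper is mounted at the origin on the work surface. World frame = base frame: x ahead of the robot, y to its left, z up, the work surface at z = 0. Lengths are in m, angles in rad, forces in N, time in s.
With the tool pointing down it reaches from about 0.425 to 0.925 m from the base axis. Payload 6.8 kg.
Tool frame: the origin (TCP) lies at the very end of the fingers, on their centre line; the grasp point (between the pads) lies 19 mm behind it; z points along the fingers, y is the line along which they close (so a half turn about z gives the same grasp; the last joint's range is limited). The gripper opens to 85 mm and grips with 20 to 120 N. Pads are 22 mm wide; open, the fingers measure 114 mm over their backs; the gripper's body (76 mm by 85 mm) begins 54 mm behind the grasp point. The pads swing forward as they close: fully open they stand 13 mm farther back than shut.
Start: joints at [1.111, 0.477, 0.022, 1.555, -0.011, 1.109, -0.083], TCP at [0.233, -0.634, 0.231] pointing down, gripper open.
Joint ranges: [-2.96, 2.96], [-0.34, 2.1], [-1.41, 1.46], [0.24, 2.44], [-1.37, 4.51], [0.17, 1.92], [-2.96, 2.96]. Speed limits (rad/s): [2.39, 2.39, 3.14, 3.14, 3.14, 3.14, 3.14].

INTERFACE

Orientations are given as a unit quaternion [w, x, y, z].
In Python, from station import bot gives the robot as it stands. The module is installed in compiled form; this text tells all that it offers.
- The arm moves only by the shell command python3 -m jog 'ROWS' [OPENING] [FORCE]. ROWS is JSON, a list of rows, each a list of 4 numbers: the shift along the tool's x, y, z in cm, then the turn about the tool's z in rad. In form: [[x, y, z, spin], ...]. A call has 1 to 20 rows; each row is the pose to reach, as a shift and turn from the pose commanded when the call began, along the tool's axes at that moment; what a row does not reach only later rows make up. A row lasts 1/12 s, in which the tool goes at most 41.7 mm and 7.16 degrees, less where a joint would pass 70% of its speed; a pose out of reach is approached as far as the arm can. A call with a gripper value outside its range is refused whole. OPENING is the closure, from -1 (fully open) to 1 (shut), set as the call begins (- or left out, the last holds). The fingers move at their own pace and stop on an object; FORCE is the grip in N (left out, the last holds). Time passes only in rows, so rows that repeat a pose let the fingers close. It gives the time, the measured TCP pose, the force, the opening and the grip force at its end, in the units of the state.
- bot.get_obs(): the state, without advancing time (a new reading comes with each control period).
- bot.read_camera(name): name is "scene" or "top"; returns a dict with "pixels" (384x512x3 uint8, red, green, blue), "depth" (384x512 float32, m along the optical axis (not along the pixel's ray), 0 where there is no reading), "fovy" (degrees; the focal length in pixels is half the picture's height over the tangent of half this angle, whatever the lens; pixels are square), "cx", "cy" (the principal point, pixels), "pose" (4x4, takes a point from camera to world coordinates). Camera axes: x right, y down, z forward; pixel columns grow to the right and rows downward; lengths in m; the calibration is good to about 2 mm. A picture is of the moment at which its call begins.
- bot.hand_in(): hands the job in; it is judged then, once.
The state is a dict: "t": time; "q": joint angles; "joint_vel": joint speeds; "joint_torque": joint torques, N m; "eef_pos": TCP position; "tool_rot": TCP orientation; "contact_force": force on the tool from outside, world axes, zero at the start; "torque": the same for the moment, N m; "gripper_width": opening from 0.0 (shut) to 1.0 (fully open); "grasp_force": force on a finger pad.
Only numpy, scipy, OpenCV 4.12 (cv2) and the standard library are available. Lean on these libraries where they do the work, as an engineer would, in place of code of your own. Each camera call takes 0.05 s, during which the arm holds its last target. There are 200 camera calls.

## Working session

There is one attempt and no reset: what is moved stays moved. The work goes in short steps, Python scripts to look and compute and a shell command to move; the robot and the scene stay as the last step left them, time stands still between calls to the robot, and variables do not carry over. Pictures are saved under pics/ and viewed, at most 10 in all, crops included, and the job is handed in when it is done.

```bash
mkdir -p pics; cat > h.py <<'E'
import numpy as np,cv2
from station import bot
def cam(n):
    c=bot.read_camera(n);f=192/np.tan(np.radians(c['fovy'])/2);d=c['depth']
    v,u=np.mgrid[0:384,0:512]
    P=np.stack([(u-c['cx'])*d/f,(v-c['cy'])*d/f,d,np.ones_like(d)],-1)@np.array(c['pose']).T
    return c,P[...,:3]
E
python3 - <<'E'
from h import *
np.set_printoptions(precision=4,suppress=True)
for n in('scene','top'):
    c,P=cam(n);np.savez(n,P=P,pix=c['pixels'],d=c['depth'],pose=c['pose'],f=c['fovy'],c=[c['cx'],c['cy']])
    cv2.imwrite(f'pics/{n}0.png',cv2.resize(c['pixels'][...,::-1],(796,597)));print(c['pose'],c['fovy'])
print(bot.get_obs())
E
```

```text
[[ 0.8464  0.413  -0.336   1.2017]
 [ 0.5325 -0.6537  0.5378 -0.9656]
 [ 0.0025 -0.6341 -0.7732  1.4967]
 [ 0.      0.      0.      1.    ]] 46.79278192132299
[[-0.0144 -0.9915  0.1293  0.3888]
 [-0.9999  0.0138 -0.0056 -0.0265]
 [ 0.0038 -0.1293 -0.9916  1.5826]
 [ 0.      0.      0.      1.    ]] 50.88085472465867
{'t': 0.1, 'q': array([ 1.1109,  0.4778,  0.0224,  1.5563, -0.0115,  1.1093, -0.0831]), 'joint_vel': array([-0.0008, -0.0012, -0.0008, -0.0026, -0.0002,  0.0003,  0.001 ]), 'joint_torque': array([  0.0044, -59.7755,   1.6134, -28.1955,   0.0128,   0.005 ,
         0.0001]), 'eef_pos': array([ 0.2324, -0.6332,  0.2304]), 'tool_rot': array([-0.0008,  0.9846,  0.175 , -0.0002]), 'contact_force': array([ 0.1134, -0.2286, -0.3977]), 'torque': array([-0.0024, -0.0014,  0.0567]), 'grasp_force': 0.0, 'gripper_width': 1.001776862137528}
```

View pics/top0.png

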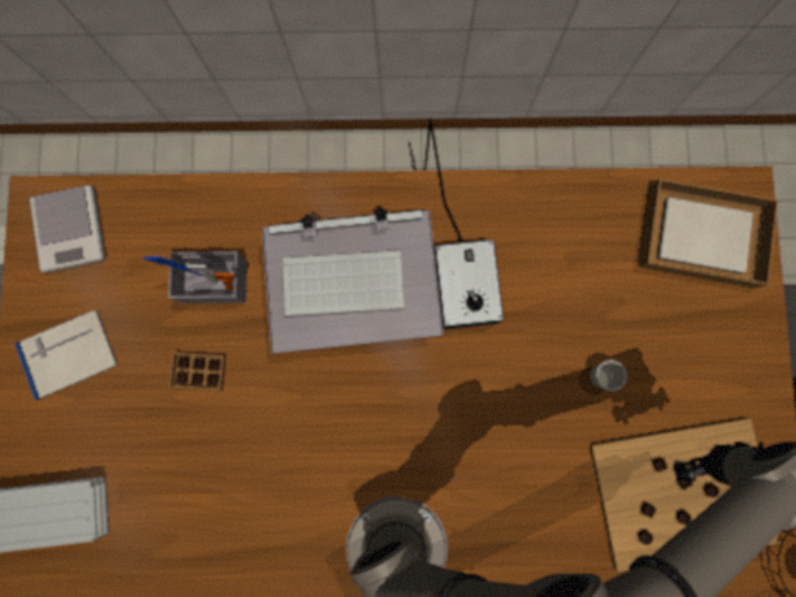

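View pics/scene0.png

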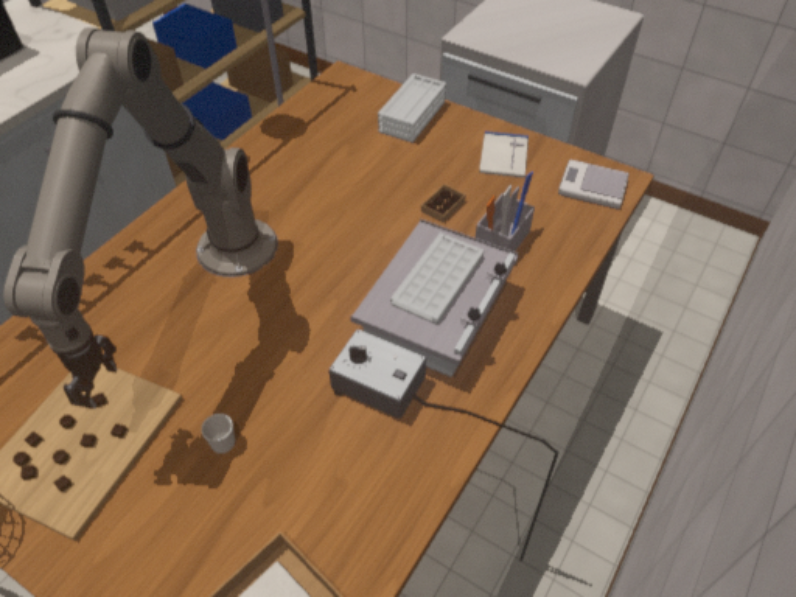

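The top view shows the deck at (265-440, 210-350), the mould at (285-403, 252-316), the rail along the back at (270-425, 222), and the knob at (474, 301). The cup is at (609, 376), and the box and tub are left of the machine.

```bash
python3 - <<'E'
from h import *
np.set_printoptions(precision=4,suppress=True)
Z=np.load('top.npz');P=Z['P'];pix=Z['pix']
x,y,z=P[...,0],P[...,1],P[...,2]
win=(x>.35)&(x<.9)&(y>-.35)&(y<.35)
def blob(lo,hi,w=win):
    m=((z>lo)&(z<hi)&w).astype(np.uint8)
    n,l,s,c=cv2.connectedComponentsWithStats(m,connectivity=8)
    out=[]
    for i in np.argsort(-s[1:,4])[:4]+1:
        q=P[l==i][:,:2].astype(np.float32)
        out.append((s[i,4],np.array(cv2.boxPoints(cv2.minAreaRect(q))),np.median(z[l==i])))
    return out
for nm,lo,hi in(('deck+',.108,.2),('mould/rail',.136,.153),('box',.092,.108)):
    print(nm)
    for a,b,h in blob(lo,hi): 
        print(a,h,b.mean(0),'sides',np.linalg.norm(b[1]-b[0]),np.linalg.norm(b[2]-b[1]),'ang',np.arctan2(*(b[1]-b[0])[::-1])); 
ku,kv=int(474/796*512),int(301/597*384)
s=P[kv-12:kv+13,ku-12:ku+13]
print((s[...,2]*1000).astype(int)[::2,::2])
A=cv2.resize(pix[kv-20:kv+20,ku-25:ku+25,::-1],(750,600),interpolation=cv2.INTER_CUBIC)
cv2.imwrite('pics/knob.png',A);print(ku,kv)
E
```

```text
deck+
8962 0.12229746803643837 [0.6379 0.099 ] sides 0.40096977 0.3047737 ang -1.4818791
84 0.1324185466630714 [ 0.5806 -0.1923] sides 0.036760192 0.039243143 ang -0.35560673
2 0.10933738183517816 [ 0.6881 -0.1871] sides 0.0 0.0037549813 ang 0.0
1 0.1110122681168586 [ 0.7184 -0.1673] sides 0.0 0.0 ang 0.0
mould/rail
1602 0.1450051706327672 [0.6274 0.1171] sides 0.27549708 0.13680361 ang -1.5194257
166 0.14084140823759217 [0.7729 0.1109] sides 0.14317568 0.02044724 ang -1.5051129
97 0.14077248809387055 [ 0.7856 -0.0286] sides 0.07903726 0.016663063 ang -1.4807018
94 0.1407641583799233 [0.7597 0.2512] sides 0.07429263 0.016930886 ang -1.504335
box
1848 0.09927417061465982 [ 0.6309 -0.1802] sides 0.14433435 0.19919984 ang -1.4776535
2 0.10732775281969964 [ 0.5853 -0.1789] sides 0.0 0.0036031108 ang 0.0
2 0.10350728327822467 [ 0.4973 -0.0283] sides 0.0 0.0037155887 ang 0.0
2 0.1010929596643505 [0.4847 0.1113] sides 0.0 0.0031725958 ang 0.0
[[ 97  98 102 106  95 102  96  96 104 100 101 102  94]
 [103 103  97 100  98  98 103  98  97 100 100 100 103]
 [ 94 101  99  99 104 102  99  98  99 101 100 101 102]
 [ 95 100  97  92  94  95  97 105  98  97 101  98 100]
 [103  98  96 106  92 132 135 106  97  95  97  97 104]
 [ 97 104 100 102 107 135 135 137 110 103  97  94  97]
 [102  99 102 100 111 118 132 138 103 110 103  95  99]
 [ 94 104  97  98 109 111 128 137 139 104  96  99  95]
 [ 97  98  98  98 114 115 106 132 136 138 101 103  97]
 [ 97  96  93  96  96 106 107 108 107  98  96  98  98]
 [101 102 101  98  98  95  97 103  97  94  97 103 101]
 [101 102 102 102  99  94  96  96  96  92  96  95  99]
 [ 96  99 102 108 102  99  98  93  98  97  97  97 100]]
304 193
```

View pics/knob.png

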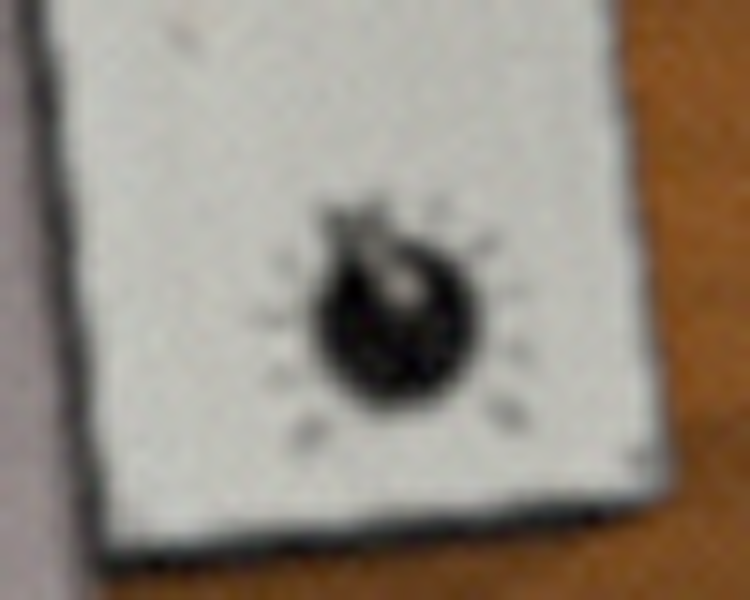

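The knob's pointer is up and to the left in the crop. The bar's white line is near (370, 240) and the skirt centre is at (395, 315). I'll refine the bar angle and move over the knob at the same time.

```bash
python3 - <<'E'
from h import *
np.set_printoptions(precision=4,suppress=True)
for n in('top','scene'):
    P=np.load(n+'.npz')['P'];x,y,z=P[...,0],P[...,1],P[...,2]
    m=(z>.126)&(z<.146)&(np.hypot(x-.581,y+.192)<.03)
    q=P[m];c=q.mean(0);r=cv2.minAreaRect(q[:,:2].astype(np.float32))
    _,_,V=np.linalg.svd(q[:,:2]-c[:2]);v=V[0]*np.sign(V[0][0])
    print(n,m.sum(),c,np.median(q[:,2]),'ang',np.arctan2(v[1],v[0]),r)
    m=(np.abs(z-.109)<.006)&(np.hypot(x-.581,y+.192)<.022);print('skirt',P[m].mean(0))
E
python3 -m jog '[[1.6,-1,0,-0.03],[4.8,-2.9,0,-0.06],[8,-4.9,0,-0.1],[11.2,-6.9,0,-0.13],[14.4,-8.8,0,-0.16],[17.6,-10.8,0,-0.2],[20.8,-12.7,0,-0.23],[24,-14.7,0,-0.26],[27.2,-16.7,0,-0.29],[30.4,-18.6,0,-0.32],[33.6,-20.6,0,-0.34],[36.8,-22.5,0,-0.35],[40,-24.5,0,-0.36],[43.2,-26.4,0,-0.37],[46.4,-28.4,0,-0.37],[48,-29.4,0,-0.37],[48,-29.4,0,-0.37],[48,-29.4,0,-0.37]]' -1
```

```text
top 51 [ 0.5816 -0.192   0.1369] 0.1372119994830332 ang 0.5719969442438033 ((0.5823048949241638, -0.19290676712989807), (0.04188581928610802, 0.01513584703207016), 35.16817092895508)
skirt [ 0.58   -0.1895  0.1089]
scene 57 [ 0.5849 -0.1952  0.1377] 0.13936303779515025 ang 0.5630298856425928 ((0.5838684439659119, -0.19306546449661255), (0.03826320916414261, 0.01852070540189743), 37.43401336669922)
skirt [ 0.5887 -0.2021  0.1093]
t: 1.6
eef_pos: [0.5822, -0.1908, 0.2307]
tool_rot: [-0.0, 0.935, 0.355, -0.0]
contact_force: [-0.2, -0.2, -0.4]
gripper_width: 1.0
grasp_force: 0.0
```

```bash
python3 -m jog '[[-0.1,0.13,1.5,0.06],[-0.1,0.13,4,0.13],[-0.1,0.13,6.5,0.13],[-0.1,0.13,9,0.13],[-0.1,0.13,10.5,0.13],[-0.1,0.13,11.4,0.13],[-0.1,0.13,11.4,0.13],[-0.1,0.13,11.4,0.13]]' -1; python3 -m jog '[[0,0,0,0],[0,0,0,0],[0,0,0,0],[0,0,0,0],[0,0,0,0],[0,0,0,0],[0,0,0,0],[0,0,0,0],[0,0,0,0],[0,0,0,0]]' 1 30; python3 -c "
from station import bot
print(bot.get_obs())"
```

```text
t: 2.27
eef_pos: [0.5816, -0.195, 0.1175]
tool_rot: [0.0, 0.957, 0.291, -0.0]
contact_force: [-0.0, 0.3, 0.5]
gripper_width: 1.001
grasp_force: 0.0
t: 3.1
eef_pos: [0.583, -0.1949, 0.118]
tool_rot: [0.001, 0.957, 0.291, 0.001]
contact_force: [2.3, -4.8, 2.0]
gripper_width: 0.155
grasp_force: 37.1
{'t': 3.1, 'q': array([ 0.37945433,  0.51118099, -0.21108004,  1.79336812,  0.13810152,
        0.84882407, -0.87620531]), 'joint_vel': array([-1.76656114e-03, -1.38941956e-03, -7.95885014e-05,  1.78234399e-03,
       -3.58630030e-04, -9.60280356e-04, -1.78324765e-04]), 'joint_torque': array([-1.79254364e+00, -5.51146317e+01, -3.59752893e+00, -2.01998842e+01,
       -8.37195776e-01,  1.08351231e+00, -2.43946054e-02]), 'eef_pos': array([ 0.58299735, -0.19490906,  0.11795754]), 'tool_rot': array([9.46131380e-04, 9.56623099e-01, 2.91325500e-01, 8.97126069e-04]), 'contact_force': array([ 2.28571624, -4.83129844,  1.97420579]), 'torque': array([-0.79858533, -0.60455773,  0.04091758]), 'grasp_force': 37.12984263896942, 'gripper_width': 0.15469015751197077}
```

```bash
python3 -m jog '[[0,0.12,0,0],[0,0.12,0,-0.06],[0,0.12,0,-0.16],[0,0.12,0,-0.26],[0,0.12,0,-0.36],[0,0.12,0,-0.46],[0,0.12,0,-0.56],[0,0.12,0,-0.66],[0,0.12,0,-0.76],[0,0.12,0,-0.86],[0,0.12,0,-0.96],[0,0.12,0,-1.06],[0,0.12,0,-1.16],[0,0.12,0,-1.26],[0,0.12,0,-1.36],[0,0.12,0,-1.46],[0,0.12,0,-1.56],[0,0.12,0,-1.66],[0,0.12,0,-1.7],[0,0.12,0,-1.7]]' 1 30; python3 -c "
from station import bot
o=bot.get_obs();print(o['torque'],o['contact_force'],o['q'])"
```

```text
t: 4.77
eef_pos: [0.5838, -0.1953, 0.118]
tool_rot: [0.001, 0.412, 0.911, 0.0]
contact_force: [3.9, -3.2, 3.0]
gripper_width: 0.157
grasp_force: 37.3
[-0.78558968 -0.84433761  0.03995206] [ 3.87237899 -3.15358696  2.95114466] [ 0.66981175  0.57867292 -0.61025942  1.7699249   0.40537901  0.91879375
  0.6085197 ]
```

```bash
python3 -m jog '[[0,0,0,-0.05],[0,0,0,-0.1],[0,0,0,-0.14],[0,0,0,-0.14]]' >/dev/null; python3 -c "
from station import bot
o=bot.get_obs();r=o['tool_rot'];import math;print(o['torque'],o['contact_force'],2*math.atan2(r[2],r[1]))"; python3 -m jog '[[0,0,0,-0.04],[0,0,0,-0.08],[0,0,0,-0.08]]'; python3 -c "
from station import bot
o=bot.get_obs();r=o['tool_rot'];import math;print(o['torque'],o['contact_force'],2*math.atan2(r[2],r[1]))"
```

```text
[-0.69746602 -0.9106878  -0.017728  ] [ 5.20573077 -3.0317443   2.34127901] 2.4323763424125433
t: 5.35
eef_pos: [0.584, -0.1953, 0.118]
tool_rot: [0.001, 0.312, 0.95, 0.001]
contact_force: [4.9, -1.4, 2.5]
gripper_width: 0.155
grasp_force: 56.2
[-0.5025658  -1.0177092  -1.51170519] [ 4.91887078 -1.36371251  2.52855049] 2.5080264241666574
```

The torque rises to 1.5 Nm at 2.5 rad, as expected for the off stop (about 2.445). Next I release and lift, then check the knob.

```bash
python3 -m jog '[[0,0,0,0.02],[0,0,0,0.02],[0,0,0,0.02],[0,0,0,0.02],[0,0,0,0.02],[0,0,0,0.02],[0,0,0,0.02],[0,0,-1,0.02],[0,0,-3,0.02],[0,0,-6,0.02],[0,0,-9,0.02],[0,0,-11.2,0.02],[0,0,-11.2,0.02]]' -1; python3 -c "
from station import bot
import numpy as np
o=bot.get_obs();r=o['tool_rot'];a=2*np.arctan2(r[2],r[1]);p=o['eef_pos'];print(o['q'],a,p)
d=np.array([.524,.108])-p[:2];x=np.array([np.cos(a),np.sin(a)]);y=np.array([np.sin(a),-np.cos(a)])
print('tool cm',d@x*100,d@y*100,'spin',-(np.pi+.089-a))"
```

```text
t: 6.43
eef_pos: [0.5857, -0.1949, 0.2356]
tool_rot: [0.004, 0.319, 0.948, 0.0]
contact_force: [0.8, -0.7, 0.9]
gripper_width: 0.998
grasp_force: 0.0
[ 0.74808292  0.46596795 -0.71563461  1.66515979  0.33433685  1.12691495
  0.86339494] 2.4918208907232797 [ 0.58567366 -0.19486608  0.23557799]
tool cm 23.23413178636894 20.383574793094432 spin -0.7387717628665134
```

```bash
python3 -m jog '[[1.5,1.3,0,-0.05],[4,3.5,0,-0.12],[6.5,5.7,0,-0.2],[9,7.9,0,-0.28],[11.5,10.1,0,-0.36],[14,12.3,0,-0.44],[16.5,14.5,0,-0.52],[19,16.7,0,-0.6],[21.5,18.9,0,-0.68],[23.2,20.4,0,-0.74],[23.2,20.4,0,-0.74],[23.2,20.4,0,-0.74]]' -1; python3 - <<'E'
from h import *
np.set_printoptions(precision=4,suppress=True)
o=bot.get_obs();print(o['q'],o['eef_pos'],o['tool_rot'])
c,P=cam('top');pix=c['pixels']
x,y,z=P[...,0],P[...,1],P[...,2]
m=(z>.126)&(z<.146)&(np.hypot(x-.583,y+.193)<.03);q=P[m]
r=cv2.minAreaRect(q[:,:2].astype(np.float32));_,_,V=np.linalg.svd(q[:,:2]-q[:,:2].mean(0));print(m.sum(),q.mean(0),np.arctan2(V[0][1],V[0][0]),r)
A=cv2.resize(pix[173:213,279:329,::-1],(400,320),interpolation=cv2.INTER_CUBIC)
B=cv2.resize(pix[120:240,150:300,::-1],(400,320))
cv2.imwrite('pics/k2.png',np.hstack([A,B]))
E
```

```text
t: 7.43
eef_pos: [0.5204, 0.1096, 0.2292]
tool_rot: [-0.0, -0.047, 0.999, 0.0]
contact_force: [0.0, -1.1, -0.3]
gripper_width: 0.998
grasp_force: 0.0
[ 0.4616  0.4035 -0.9833  1.8508  0.3772  1.0896  1.0009] [0.5204 0.1096 0.2292] [-0.0003 -0.047   0.9989  0.    ]
46 [ 0.5811 -0.1917  0.1372] 2.4278915386585904 ((0.5816178917884827, -0.19215992093086243), (0.013519217260181904, 0.041070520877838135), 50.312583923339844)
```

View pics/k2.png

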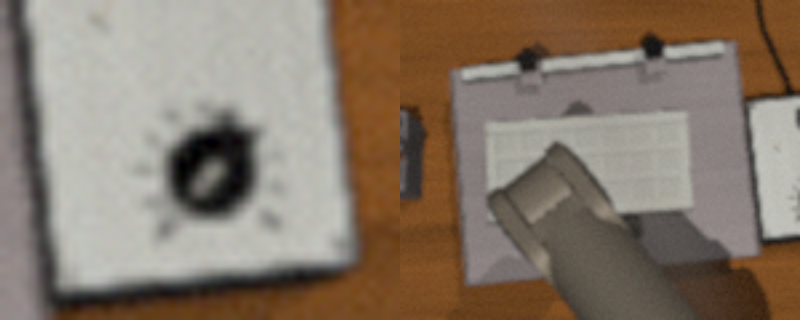

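The left half of the picture shows the knob with its bar pointing to the machine's front left, about (195, 185). Its fitted angle is 2.43 rad against the 2.445 expected at off. The right half shows the gripper in front of the mould, which hasn't moved.

```bash
python3 -m jog '[[0,0,2,0],[0,0,5,0],[0,0,8,0],[0,0,10,0],[0,0,10.4,0],[0,0,10.4,0]]' -1; python3 -m jog '[[0,0,0.3,0],[0,0,0.6,0],[0,0,0.9,0],[0,0,0.9,0]]'
```

```text
t: 7.98
eef_pos: [0.5207, 0.1063, 0.124]
tool_rot: [-0.002, -0.044, 0.999, -0.0]
contact_force: [-0.7, 1.2, 0.3]
gripper_width: 1.005
grasp_force: 0.0
t: 8.32
eef_pos: [0.5217, 0.1077, 0.1166]
tool_rot: [0.0, -0.045, 0.999, -0.0]
contact_force: [0.5, 0.1, 0.0]
gripper_width: 1.003
grasp_force: 0.0
```

```bash
python3 -m jog '[[-0.4,0,0,0],[-0.8,0,0,0],[-1.2,0,0,0],[-1.6,0,0,0],[-2,0,0,0],[-2.4,0,0,0],[-2.8,0,0,0],[-3.2,0,0,0],[-3.6,0,0,0],[-4,0,0,0],[-4.4,0,0,0],[-4.8,0,0,0],[-5.2,0,0,0],[-5.6,0,0,0],[-6,0,0,0],[-6.3,0,0,0],[-6.5,0,0,0],[-6.5,0,0,0]]'; python3 - <<'E'
from h import *
c,P=cam('top');cv2.imwrite('pics/p1.png',cv2.resize(c['pixels'][110:240,150:310,::-1],(739,600)))
E
```

```text
t: 9.82
eef_pos: [0.5867, 0.1138, 0.1164]
tool_rot: [0.0, -0.045, 0.999, 0.0]
contact_force: [-0.3, -0.2, -0.8]
gripper_width: 0.997
grasp_force: 0.5
```

View pics/p1.png

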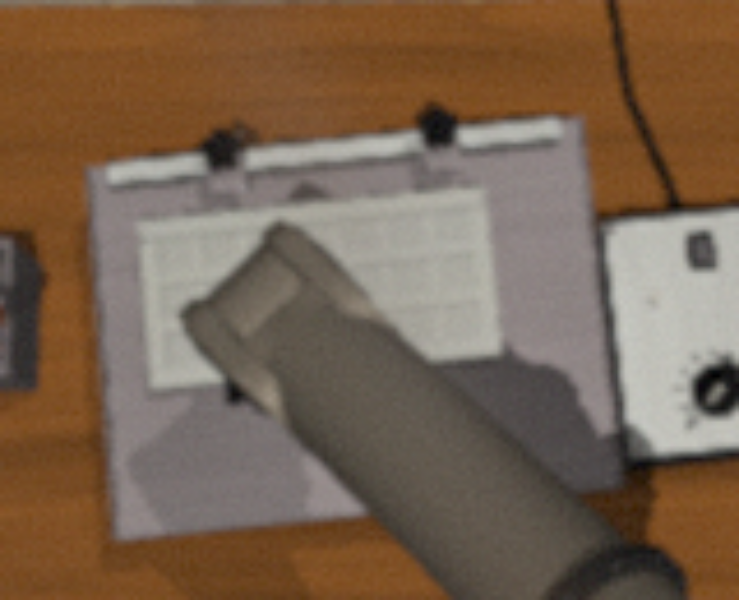

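The mould now lies parallel to the rail: its back edge runs from (137, 222) to (487, 190), a few centimetres short. I'll continue in small steps and watch the force.

```bash
python3 -m jog '[[-0.3,0,0,0],[-0.6,0,0,0],[-0.9,0,0,0],[-1.2,0,0,0],[-1.5,0,0,0],[-1.7,0,0,0],[-1.9,0,0,0],[-2.1,0,0,0],[-2.2,0,0,0],[-2.2,0,0,0]]'; python3 - <<'E'
from h import *
np.set_printoptions(precision=4,suppress=True)
_,P=cam('top');P=P.reshape(-1,3);R=np.array([[np.cos(.089),np.sin(.089)],[-np.sin(.089),np.cos(.089)]])
m=(P[:,:2]-[.6365,.099])@R.T;z=P[:,2]
for ys in range(-110,160,25):
    s=abs(m[:,1]*1000-ys)<12
    a=m[s&(z>.139)&(z<.151)&(m[:,0]<.15)&(m[:,0]>.03),0]*1000
    f=m[s&(z>.115)&(z<.127)&(m[:,0]>.04)&(m[:,0]<.14),0]*1000
    print(ys,'top x:',np.round(np.sort(a)[-6:]),'deck between',len(f),np.round(np.percentile(f,[5,95])) if len(f) else '')
E
```

```text
t: 10.7
eef_pos: [0.6083, 0.1158, 0.1163]
tool_rot: [0.0, -0.045, 0.999, 0.0]
contact_force: [-2.4, -0.3, 1.3]
gripper_width: 0.998
grasp_force: 0.9
-110 top x: [139. 141. 142. 142. 144. 145.] deck between 46 [ 43. 131.]
-85 top x: [109. 109. 111. 117. 124. 128.] deck between 40 [ 44. 101.]
-60 top x: [141. 142. 143. 143. 145. 145.] deck between 36 [ 50. 130.]
-35 top x: [139. 139. 139. 140. 143. 144.] deck between 27 [ 45. 130.]
-10 top x: [142. 143. 144. 144. 144. 146.] deck between 41 [ 55. 130.]
15 top x: [141. 141. 142. 143. 145. 146.] deck between 16 [ 92. 130.]
40 top x: [141. 142. 143. 143. 144. 144.] deck between 13 [126. 132.]
65 top x: [141. 141. 141. 142. 143. 145.] deck between 10 [113. 131.]
90 top x: [109. 109. 109. 110. 112. 128.] deck between 19 [ 82. 103.]
115 top x: [141. 141. 142. 144. 144. 144.] deck between 25 [ 79. 130.]
140 top x: [141. 143. 143. 143. 145. 145.] deck between 44 [ 45. 129.]
```

```bash
for i in 1; do python3 -m jog '[[-0.1,0,0,0],[-0.2,0,0,0],[-0.3,0,0,0],[-0.4,0,0,0],[-0.4,0,0,0],[-0.4,0,0,0]]'|grep -E 'eef|cont'; done; python3 -m jog '[[-0.1,0,0,0],[-0.2,0,0,0],[-0.2,0,0,0],[-0.2,0,0,0]]'|grep -E 'eef|cont';python3 -m jog '[[-0.1,0,0,0],[-0.2,0,0,0],[-0.2,0,0,0],[-0.2,0,0,0]]'|grep -E 'eef|cont'
```

```text
eef_pos: [0.6122, 0.116, 0.1163]
contact_force: [-1.3, -0.4, 0.8]
eef_pos: [0.6142, 0.1162, 0.1163]
contact_force: [-1.9, 0.9, 0.7]
eef_pos: [0.6162, 0.1164, 0.1163]
contact_force: [-1.6, -0.1, -0.2]
```

```bash
python3 -m jog '[[-0.1,0,0,0],[-0.2,0,0,0],[-0.2,0,0,0],[-0.2,0,0,0]]'|grep -E 'eef|cont'; python3 -m jog '[[-0.05,0,0,0],[-0.1,0,0,0],[-0.15,0,0,0],[-0.15,0,0,0],[-0.15,0,0,0]]'|grep -E 'eef|cont'
```

```text
eef_pos: [0.6182, 0.1166, 0.1163]
contact_force: [-0.8, -0.1, -0.5]
eef_pos: [0.6195, 0.1167, 0.1163]
contact_force: [-1.4, -0.3, -0.7]
```

```bash
python3 -m jog '[[-0.05,0,0,0],[-0.1,0,0,0],[-0.1,0,0,0],[-0.1,0,0,0]]'|grep -E 'eef|cont'
```

```text
eef_pos: [0.6204, 0.1168, 0.1163]
contact_force: [-2.9, -1.5, 1.3]
```

```bash
python3 -m jog '[[-0.05,0,0,0],[-0.1,0,0,0],[-0.1,0,0,0],[-0.1,0,0,0]]'|grep -E 'eef|cont'; python3 -m jog '[[-0.05,0,0,0],[-0.1,0,0,0],[-0.1,0,0,0],[-0.1,0,0,0]]'|grep -E 'eef|cont'
```

```text
eef_pos: [0.621, 0.1168, 0.1162]
contact_force: [-5.0, -0.3, 1.6]
eef_pos: [0.6214, 0.1169, 0.1162]
contact_force: [-6.8, -1.2, 3.2]
```

```bash
python3 -m jog '[[-0.05,0,0,0],[-0.1,0,0,0],[-0.15,0,0,0],[-0.15,0,0,0],[-0.15,0,0,0],[-0.15,0,0,0]]'|grep -E 'eef|cont'; python3 - <<'E'
from h import *
fs=[];
for i in range(10):
    c,P=cam('top');fs.append(bot.get_obs()['contact_force'])
print(np.mean(fs,0),np.std(fs,0),bot.get_obs()['torque'])
cv2.imwrite('pics/p2.png',cv2.resize(c['pixels'][110:240,150:310,::-1],(739,600)))
c,P=cam('scene');cv2.imwrite('pics/s2.png',cv2.resize(c['pixels'][120:280,200:380,::-1],(675,600)))
E
```

```text
eef_pos: [0.6221, 0.117, 0.116]
contact_force: [-9.5, -1.3, 5.8]
[-9.68446419 -1.77994663  5.28392116] [0.50764662 0.47872883 0.59537222] [-0.39758549  1.85524    -0.05007844]
```

View pics/p2.png

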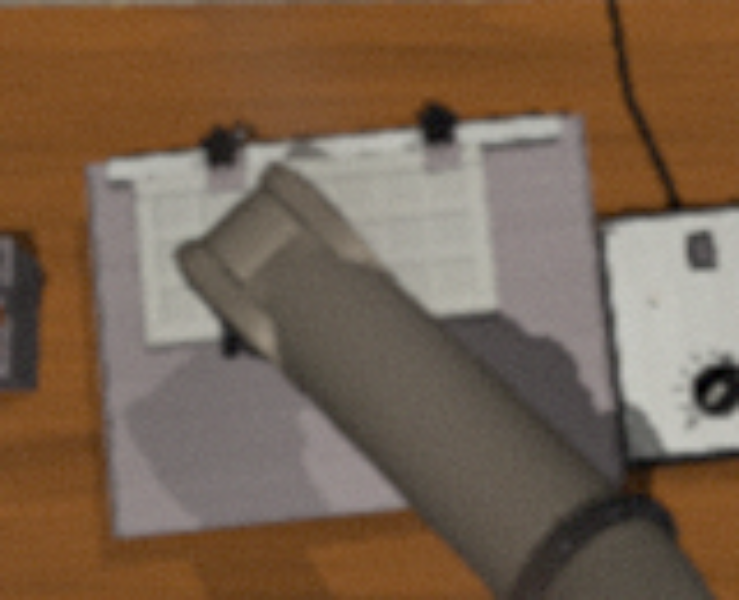

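View pics/s2.png

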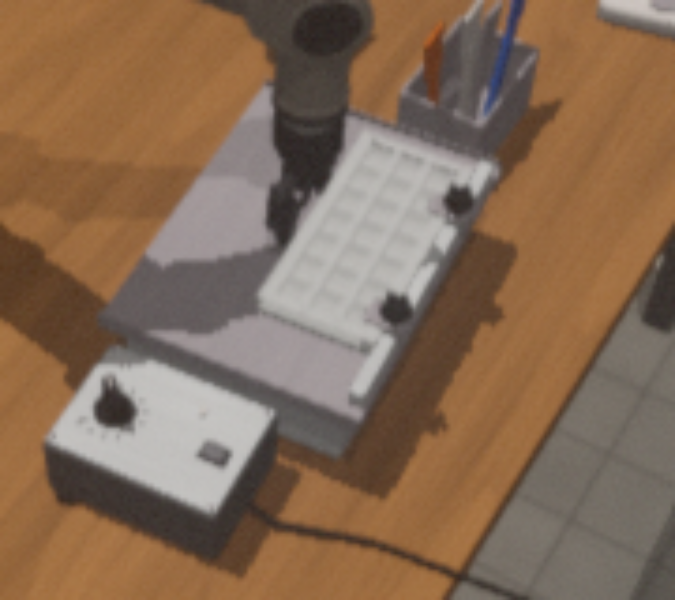

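The top view shows the mould's back edge against the rail from (135, 183) to (480, 145), under both claws. The knob still points front left. I'll check flushness numerically.

```bash
python3 - <<'E'
from h import *
R=np.array([[np.cos(.089),np.sin(.089)],[-np.sin(.089),np.cos(.089)]])
for n in('top','scene'):
    c,P=cam(n);Q=P.reshape(-1,3);m=(Q[:,:2]-[.6365,.099])@R.T*1000;z=Q[:,2];g=c['pixels'].reshape(-1,3).astype(int)
    print(n)
    for ys in range(-110,155,12):
        s=abs(m[:,1]-ys)<6
        t=m[s&(z>.137)&(z<.152)&(abs(m[:,0])<125),0]
        r=m[s&(z>.134)&(z<.152)&(m[:,0]>125)&(m[:,0]<160),0]
        d=s&(z>.112)&(z<.128)&(m[:,0]>110)&(m[:,0]<136)
        print(ys,len(t),np.round(np.percentile(t,[3]),1) if len(t) else '', 'rail back',np.round(np.percentile(r,97),1) if len(r) else '','gap px',d.sum())
o=bot.get_obs();print(o['contact_force'],o['t'])
E
```

```text
top
-110 112 [0.2] rail back 147.0 gap px 0
-98 46 [-2.2] rail back 146.7 gap px 3
-86 34 [-3.2] rail back 128.4 gap px 5
-74 65 [-0.5] rail back 146.2 gap px 1
-62 50 [1.3] rail back 147.4 gap px 5
-50 27 [40.6] rail back 145.4 gap px 6
-38 49 [38.6] rail back 146.1 gap px 3
-26 28 [47.7] rail back 146.9 gap px 2
-14 19 [79.2] rail back 145.7 gap px 4
-2 25 [80.8] rail back 147.4 gap px 2
10 12 [95.3] rail back 147.9 gap px 2
22 10 [117.6] rail back 145.9 gap px 0
34 0  rail back 147.4 gap px 0
46 0  rail back 147.8 gap px 0
58 0  rail back 145.3 gap px 0
70 10 [-25.1] rail back 146.3 gap px 0
82 3 [105.4] rail back 126.0 gap px 2
94 1 [119.4] rail back 126.8 gap px 3
106 38 [-2.7] rail back 147.1 gap px 4
118 43 [1.7] rail back 146.2 gap px 3
130 42 [-0.8] rail back 145.0 gap px 3
142 66 [-3.2] rail back 147.2 gap px 4
154 101 [2.2] rail back 147.1 gap px 0
scene
-110 83 [0.7] rail back 148.1 gap px 4
-98 26 [5.9] rail back 151.5 gap px 0
-86 30 [-2.3] rail back 151.5 gap px 0
-74 65 [5.8] rail back  gap px 0
-62 27 [1.7] rail back 150.2 gap px 0
-50 21 [0.9] rail back 149.0 gap px 0
-38 79 [-6.7] rail back 147.6 gap px 0
-26 34 [-18.3] rail back 148.1 gap px 0
-14 26 [2.] rail back 148.8 gap px 0
-2 68 [4.2] rail back 147.9 gap px 0
10 36 [0.4] rail back 146.9 gap px 0
22 29 [-1.2] rail back 148.2 gap px 0
34 62 [3.] rail back 148.2 gap px 0
46 33 [-2.5] rail back 148.9 gap px 0
58 32 [-16.1] rail back 148.6 gap px 0
70 74 [-8.6] rail back 151.0 gap px 0
82 26 [-0.1] rail back 154.7 gap px 0
94 20 [-0.7] rail back 146.6 gap px 0
106 56 [2.7] rail back  gap px 0
118 27 [2.7] rail back  gap px 0
130 18 [-2.2] rail back 149.1 gap px 0
142 66 [4.5] rail back 147.6 gap px 0
154 46 [3.1] rail back 148.7 gap px 0
[-9.65194652 -2.0402967   4.37393272] 14.8167
```

```bash
python3 -c "
from station import bot
print(bot.hand_in())"
```

```text
the job is handed in; nothing more can be done
None
```

I turned the knob to its off stop first, then slid the mould flush against the rail under both claws; I handed the job in with the arm still pressing it there at about 10 N.

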